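# Fetch the torch from the clips behind the bottles

## Robot

A 6-joint arm with a two-finger parallel gripper is mounted at the origin on the work surface. World frame = base frame: x ahead of the robot, y to its left, z up, the work surface at z = 0. Lengths are in m, angles in rad, forces in N, time in s.
With the tool pointing down it reaches from about 0.375 to 0.9 m from the base axis. Payload 3.1 kg.
Tool frame: the origin (TCP) lies at the centre of the arm's flange, where the gripper is bolted on; the fingertips stand 173 mm ahead of it and the grasp point (between the pads) lies 155 mm ahead of it; z points along the fingers, y is the line along which they close (so a half turn about z gives the same grasp; the last joint's range is limited). The gripper opens to 85 mm and grips with 20 to 120 N. Pads are 22 mm wide; open, the fingers measure 114 mm over their backs; the gripper's body (76 mm by 85 mm) begins 54 mm behind the grasp point. The pads swing forward as they close: fully open they stand 13 mm farther back than shut.
Start: joints at [0.957, 0.527, 1.433, -0, 1.181, -0.178], TCP at [0.264, 0.567, 0.405] pointing down, gripper open.
Joint ranges: [-3.08, 3.08], [-0.75, 2.2], [0.22, 2.44], [-1.43, 4.57], [0, 2.65], [-2.85, 2.85]. Speed limits (rad/s): [2.79, 2.79, 3.14, 3.14, 3.14, 3.14].

## Interface

Orientations are given as a unit quaternion [x, y, z, w].
In Python, from station import * gives the robot as it stands.
- The arm moves only by the shell command python3 -m jog 'ROWS' [OPENING] [FORCE]. ROWS is a JSON object of lists of equal length, an entry for each row: "linear": the shift along the world's x, y, z in mm, a list of three; "turn": the turn about the world's z in units of 5 degrees (1.0 is 5 degrees). A call has 1 to 12 rows; each row shifts and turns the commanded pose from where the row before left it; what a row does not reach is not made up. A row lasts 1/8 s, in which the tool goes at most 62.5 mm and 10.7 degrees, less where a joint would pass 70% of its speed; a pose out of reach is approached as far as the arm can. A call is refused whole if a number of a shift passes 62.5 or a number of a turn 1, either way. A call with a gripper value outside its range is refused whole. OPENING is the opening, from 0 (shut) to 1 (fully open), set as the call begins (- or left out, the last holds). The fingers move at their own pace and stop on an object; FORCE is the grip in N (left out, the last holds). Time passes only in rows, so rows that do not move let the fingers close. It gives the time, the measured TCP pose, the force, the opening and the grip force at its end, in the units of the state.
- sense(): the state, without advancing time (a new reading comes with each control period).
- snapshot(name): name is "scene" or "top"; returns the picture (420x560x3 uint8, red, green, blue); there is no depth.
- get_calibration(name): a dict with "fx", "fy", "cx", "cy" (pixels), "world_to_cam" (4x4, takes a point from world to camera coordinates). Camera axes: x right, y down, z forward; pixel columns grow to the right and rows downward; lengths in m; the calibration is good to about 2 mm. A picture is of the moment at which its call begins. get_calibration takes no time and is no camera call.
- sign_off(): hands the job in; it is judged then, once.
The state is a dict: "t": time; "q": joint angles; "qd": joint speeds; "tau": joint torques, N m; "tcp_pos": TCP position; "tool_rot": TCP orientation; "force": force on the tool from outside, world axes, zero at the start; "ft_torque": the same for the moment, N m; "finger_gap": opening from 0.0 (shut) to 1.0 (fully open); "gripper_force": force on a finger pad.
Only numpy, scipy, OpenCV 4.12 (cv2) and the standard library are available. Lean on these libraries where they do the work, as an engineer would, in place of code of your own. Each camera call takes 0.05 s, during which the arm holds its last target. There are 200 camera calls.

## Task

The inspection torch is snapped into the spring clips behind three containers. First stand all three containers on the dark side mat, leaving the torch in its clips; then pull the torch out of the clips towards the front and lay it in the two V-blocks of the yellow cradle, roughly centred; then, with the torch released there, put each container back by the clips, wholly on the round pad that has the colour of its cap. Never knock a container over, and leave everything standing still.

Things in the scene. Friction and masses are not known exactly. Their poses are not given: they have to be found in the camera images.
- rack: Fixed black stand, plate 130 x 250 x 6 mm (x -85 to 45 mm). Posts at y = +-42 mm, x 17 to 25 mm, 70 mm high, carry steel C clips (12 mm wide, +-15 mm about the torch axis) holding the torch along y, axis 62 mm above the origin. They open only to the front, -x: a level pull of 5 to 10 N snaps it out, free after 30 mm. 70 mm of bare torch between them, free behind and below. Origin: on the table.
- torch: Aluminium pencil torch, a plain cylinder 22 mm across and 140 mm long with an orange head and black rings, about 0.09 kg, held in the clips at the start. Origin: its middle; its y axis runs along its length (head at +y); it may be rolled about that axis. Either end may point either way in the cradle.
- oil_bottle: Immersion oil bottle: amber with a white label and a RED cap, 108 mm tall, upright: round body 40 mm across up to z = 62 mm, shoulder to 76 mm, then a plain cylindrical cap 28 mm across from 76 to 108 mm, to be gripped from above. 0.09 to 0.18 kg. Origin: centre of its underside, z up.
- objective_can: Objective lens can: grey with a BLUE cap, 108 mm tall, upright: round body 40 mm across up to z = 62 mm, shoulder to 76 mm, then a plain cylindrical cap 28 mm across from 76 to 108 mm, to be gripped from above. 0.09 to 0.18 kg. Origin: centre of its underside, z up.
- cleaner_bottle: Lens cleaner bottle: white with a green label and a GREEN cap, 108 mm tall, upright: round body 40 mm across up to z = 62 mm, shoulder to 76 mm, then a plain cylindrical cap 28 mm across from 76 to 108 mm, to be gripped from above. 0.09 to 0.18 kg. Origin: centre of its underside, z up.
- red_pad: Flat round red pad, 64 mm across, 3 mm thick, fixed on the clip stand's base plate. Home of the red-capped oil bottle, though another container may stand on it at the start; its rim shows. Origin: centre of its underside (surface at z = 3 mm). The three pads lie in a row along the stand's y, 76 mm apart, centred 45 mm in front of the torch's axis.
- blue_pad: Flat round blue pad, 64 mm across, 3 mm thick, fixed on the clip stand's base plate. Home of the blue-capped objective can, though another container may stand on it at the start; its rim shows. Origin: centre of its underside (surface at z = 3 mm). The three pads lie in a row along the stand's y, 76 mm apart, centred 45 mm in front of the torch's axis.
- green_pad: Flat round green pad, 64 mm across, 3 mm thick, fixed on the clip stand's base plate. Home of the green-capped cleaner bottle, though another container may stand on it at the start; its rim shows. Origin: centre of its underside (surface at z = 3 mm). The three pads lie in a row along the stand's y, 76 mm apart, centred 45 mm in front of the torch's axis.
- side_mat: Dark rubber mat fixed on the table to the left or right, 240 (x) x 90 (y) x 3 mm, with room for the three containers in a row along its x; they must stand wholly on it. Origin: centre of its underside (surface at z = 3 mm).
- cradle: Fixed torch cradle on the other side of the table: yellow base 70 (x) x 110 (y) x 6 mm, two black V-blocks at y = +-40 mm (12 mm wide, 44 mm high, V open upwards about 48 mm wide). The torch lies in both along the cradle's y, its axis then 36 mm above the table. Open for 68 mm between the blocks down to the base. Origin: centre of the underside, z up.
There are look-alikes about, which are no part of the job. What is shaped like the objective_can but purple is not meant. Of the things that look like the torch, the larger one is meant.

How it is judged:
On the way, in this order (a step that is already met when the one before it is completed fails the run):
1. all three containers stand upright wholly on the side mat, the torch still in its clips (x of oil_bottle in the frame of side_mat between -0.105 and 0.105 m and y of oil_bottle in the frame of side_mat between -0.03 and 0.03 m and z of oil_bottle in the frame of side_mat between 0 and 0.009 m and angle between each of oil_bottle, objective_can, cleaner_bottle's own z axis and vertical below 0.1 rad and linear speed of each of oil_bottle, objective_can, cleaner_bottle below 0.02 m/s and x of objective_can in the frame of side_mat between -0.105 and 0.105 m and y of objective_can in the frame of side_mat between -0.03 and 0.03 m and z of objective_can in the frame of side_mat between 0 and 0.009 m and x of cleaner_bottle in the frame of side_mat between -0.105 and 0.105 m and y of cleaner_bottle in the frame of side_mat between -0.03 and 0.03 m and z of cleaner_bottle in the frame of side_mat between 0 and 0.009 m and horizontal distance between torch and rack below 0.015 m and height (world z) of torch between 0.055 and 0.069 m), for 0.2 s.
2. the torch lies released in both V-blocks of the cradle while the containers still stand on the mat (x of torch in the frame of cradle between -0.008 and 0.008 m and y of torch in the frame of cradle between -0.02 and 0.02 m and z of torch in the frame of cradle between 0.03 and 0.04 m and angle between the y axis of torch and the y axis of cradle, either way round below 0.1 rad and linear speed of each of torch, oil_bottle, objective_can, cleaner_bottle below 0.02 m/s and contact force between the fingers and torch below 0.1 N and x of oil_bottle in the frame of side_mat between -0.105 and 0.105 m and y of oil_bottle in the frame of side_mat between -0.03 and 0.03 m and z of oil_bottle in the frame of side_mat between 0 and 0.009 m and angle between each of oil_bottle, objective_can, cleaner_bottle's own z axis and vertical below 0.1 rad and x of objective_can in the frame of side_mat between -0.105 and 0.105 m and y of objective_can in the frame of side_mat between -0.03 and 0.03 m and z of objective_can in the frame of side_mat between 0 and 0.009 m and x of cleaner_bottle in the frame of side_mat between -0.105 and 0.105 m and y of cleaner_bottle in the frame of side_mat between -0.03 and 0.03 m and z of cleaner_bottle in the frame of side_mat between 0 and 0.009 m), for 0.2 s.
At the end, for the whole second after the job is handed in: The torch rests in both V-blocks of the cradle (middle within 20 mm lengthways and 8 mm across, axis 30 to 40 mm up, within 0.1 rad of the cradle's y); each container stands upright (within 0.1 rad) and wholly on the pad of its cap's colour (centres within 12 mm); all at rest (x of torch in the frame of cradle between -0.008 and 0.008 m and y of torch in the frame of cradle between -0.02 and 0.02 m and z of torch in the frame of cradle between 0.03 and 0.04 m and angle between the y axis of torch and the y axis of cradle, either way round below 0.1 rad and linear speed of each of torch, oil_bottle, objective_can, cleaner_bottle below 0.02 m/s and horizontal distance between oil_bottle and red_pad below 0.012 m and z of oil_bottle in the frame of red_pad between 0 and 0.008 m and angle between each of oil_bottle, objective_can, cleaner_bottle's own z axis and vertical below 0.1 rad and horizontal distance between objective_can and blue_pad below 0.012 m and z of objective_can in the frame of blue_pad between 0 and 0.008 m and horizontal distance between cleaner_bottle and green_pad below 0.012 m and z of cleaner_bottle in the frame of green_pad between 0 and 0.008 m); the robot touches nothing.
It fails at once if a container is knocked over (angle between any of oil_bottle, objective_can, cleaner_bottle's own z axis and vertical above 0.6 rad).
It also fails if it takes over 147 s, if anything falls off the work surface, if the arm or the gripper's body presses on something with over 40 N, if the wrist force passes 120 N, or if a joint passes its speed limit or range.

## Working session

There is one attempt and no reset: what is moved stays moved. The work goes in short steps, Python scripts to look and compute and a shell command to move; the robot and the scene stay as the last step left them, time stands still between calls to the robot, and variables do not carry over. Pictures are saved under pics/ and viewed, at most 14 in all, crops included, and the job is handed in when it is done.

```bash
ls; mkdir -p pics; cat > h.py <<'E'
from station import *
import numpy as np, cv2
def snap(n,f):
    im=snapshot(n); cv2.imwrite(f'pics/{f}.png',im[:,:,::-1]); return im
def ray(n,u,v):
    c=get_calibration(n); M=np.array(c['world_to_cam']); R=M[:3,:3];t=M[:3,3]
    d=R.T@np.array([(u-c['cx'])/c['fx'],(v-c['cy'])/c['fy'],1]); return -R.T@t,d
def onz(n,u,v,z):
    o,d=ray(n,u,v); return (o+d*(z-o[2])/d[2]).round(4)
def proj(n,p):
    c=get_calibration(n); M=np.array(c['world_to_cam']); q=M[:3,:3]@np.array(p)+M[:3,3]
    return (c['fx']*q[0]/q[2]+c['cx'],c['fy']*q[1]/q[2]+c['cy'])
E
python3 - <<'E'
from h import *
a=snap('scene','s0');b=snap('top','t0')
for n in('scene','top'):print(n,ray(n,280,210))
print(sense())
E
```

```text
pics
scene (array([1.13890335, 0.10290684, 0.75648609]), array([-0.58758722, -0.12593212, -0.79932945]))
top (array([0.46043592, 0.00971217, 1.01714197]), array([ 0.14530932, -0.00173906, -0.98950647]))
{'t': 0.1, 'q': array([ 9.56485662e-01,  5.28381868e-01,  1.43374399e+00, -3.47158094e-06,
        1.18143106e+00, -1.78509160e-01]), 'qd': array([-0.00122922, -0.00229274, -0.00382261, -0.00029527, -0.00045669,
        0.00053649]), 'tau': array([-3.16051119e-04, -4.43304169e+01, -1.78586179e+01, -2.67310652e-04,
        3.94256655e-03,  5.70694169e-06]), 'tcp_pos': array([0.26363851, 0.56634278, 0.40383543]), 'tool_rot': array([ 2.16179744e-01,  9.76353089e-01, -9.06589953e-04, -3.77729184e-04]), 'force': array([-0.39300304, -0.92240463,  0.02607042]), 'ft_torque': array([-0.01037878,  0.02287431, -0.00549678]), 'gripper_force': 0.0, 'finger_gap': 0.9963280915013418}
```

View pics/s0.png

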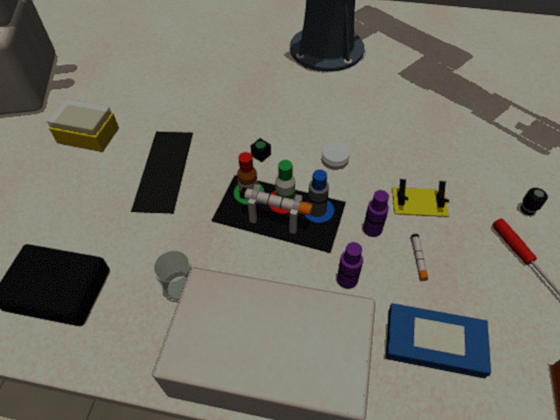

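View pics/t0.png

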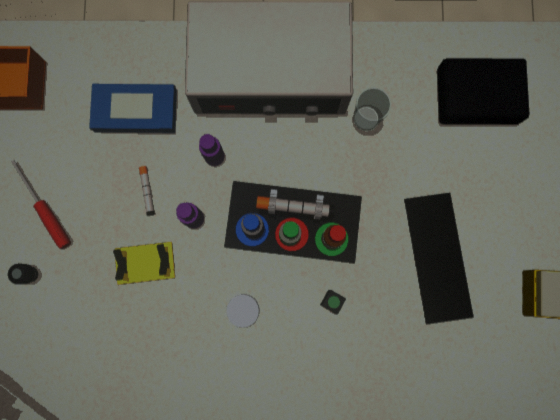

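The scene shows red cap (246,160) on the green pad, green cap (285,170) on the red pad and blue cap (320,178) on the blue pad. The mat is at (165,170) and the cradle at (420,200). The candidates are:
- **Torch:** the clipped one at (290,205) in the top view is the larger, and it's mine. The small loose one at (147,190) is a decoy.
- **Can:** the blue cap at (252,228) is mine. The purple ones at (189,214) and (210,148) are decoys, and so is the small dark cube with a green top at (333,301).

```bash
cat > m.py <<'E'
from h import *
S=cv2.imread('pics/s0.png');T=cv2.imread('pics/t0.png')
def blobs(im,lo,hi,box,amin=40):
    h=cv2.cvtColor(im,cv2.COLOR_BGR2HSV); m=cv2.inRange(h,lo,hi); k=np.zeros_like(m);x0,y0,x1,y1=box;k[y0:y1,x0:x1]=1
    m=m*k; n,l,st,c=cv2.connectedComponentsWithStats(m)
    return [(st[i][4],c[i].round(1),st[i][:4],(l==i).astype(np.uint8)) for i in range(1,n) if st[i][4]>=amin]
def big(b): return max(b,key=lambda t:t[0])
def rect(b): 
    c=cv2.findContours(b[3],0,2)[0][0]; return cv2.minAreaRect(c),cv2.boxPoints(cv2.minAreaRect(c))
E
python3 - <<'E'
from m import *
for n,b,z,lo,hi in(('mat',(395,180,485,335),.003,(0,0,0),(180,255,45)),('cradle',(105,235,185,295),.006,(22,120,80),(35,255,255))):
    r,p=rect(big(blobs(T,lo,hi,b))); q=np.array([onz('top',*x,z) for x in p]); print(n,q.mean(0),'\n',q,np.linalg.norm(np.diff(q,axis=0),axis=1))
h=cv2.cvtColor(T,cv2.COLOR_BGR2HSV)
m=cv2.inRange(h,(0,0,0),(180,255,45)); m[:170]=0;m[275:]=0;m[:,:215]=0;m[:,375:]=0
p=cv2.boxPoints(cv2.minAreaRect(cv2.findNonZero(m))); q=np.array([onz('top',*x,.006) for x in p]);print('plate',q.mean(0),'\n',q,np.linalg.norm(np.diff(q,axis=0),axis=1))
for nm,lo,hi in(('R',(0,170,90),(7,255,255)),('R2',(172,150,90),(180,255,255)),('G',(45,100,60),(80,255,255)),('B',(100,120,70),(125,255,255)),('Or',(8,150,100),(16,255,255))):
    for v,im,bx in(('S',S,(215,140,350,250)),('T',T,(220,175,370,270))):
        print(nm,v,[(b[0],b[1],b[2].tolist()) for b in blobs(im,lo,hi,bx,15)])
c=T[180:265,220:365]; d=S[145:240,210:350]
c=cv2.resize(c,(580,340),interpolation=2);d=cv2.resize(d,(382,259),interpolation=2)
o=np.zeros((600,580,3),np.uint8);o[:340]=c;o[341:,:382]=d;cv2.imwrite('pics/c0.png',o)
E
```

```text
mat [ 0.52095  -0.291775  0.003   ] 
 [[ 0.6315 -0.2301  0.003 ]
 [ 0.6479 -0.3199  0.003 ]
 [ 0.41   -0.3521  0.003 ]
 [ 0.3944 -0.265   0.003 ]] [0.09128527 0.24006926 0.08848599]
cradle [0.506925 0.2646   0.006   ] 
 [[0.5343 0.3251 0.006 ]
 [0.5479 0.2148 0.006 ]
 [0.4795 0.2046 0.006 ]
 [0.466  0.3139 0.006 ]] [0.11113528 0.06915634 0.11013056]
plate [ 0.58745 -0.017    0.006  ] 
 [[ 0.5382  0.1131  0.006 ]
 [ 0.666   0.0998  0.006 ]
 [ 0.6361 -0.1491  0.006 ]
 [ 0.5095 -0.1318  0.006 ]] [0.12849019 0.25068949 0.12777656]
R S [(np.int32(100), array([244.9, 157.1]), [239, 153, 13, 10]), (np.int32(78), array([279.2, 209.5]), [270, 206, 20, 7])]
R T [(np.int32(358), array([293.7, 235. ]), [276, 218, 32, 33]), (np.int32(191), array([337.4, 232.7]), [330, 225, 16, 16])]
R2 S []
R2 T []
G S [(np.int32(50), array([259.9, 144.2]), [256, 141, 9, 7]), (np.int32(115), array([285., 165.]), [279, 160, 13, 11]), (np.int32(115), array([239.1, 195.8]), [234, 185, 14, 19]), (np.int32(19), array([261.5, 188.8]), [260, 186, 4, 6])]
G T [(np.int32(196), array([290.4, 229. ]), [283, 222, 16, 15]), (np.int32(386), array([328.3, 241.6]), [315, 223, 33, 33])]
B S [(np.int32(122), array([319.5, 175. ]), [313, 170, 14, 11]), (np.int32(233), array([322.9, 214.3]), [305, 201, 29, 22])]
B T [(np.int32(555), array([250.4, 229. ]), [236, 214, 33, 32])]
Or S [(np.int32(113), array([304.8, 206.9]), [299, 202, 13, 11])]
Or T [(np.int32(118), array([262.5, 202. ]), [257, 197, 12, 11])]
```

View pics/c0.png

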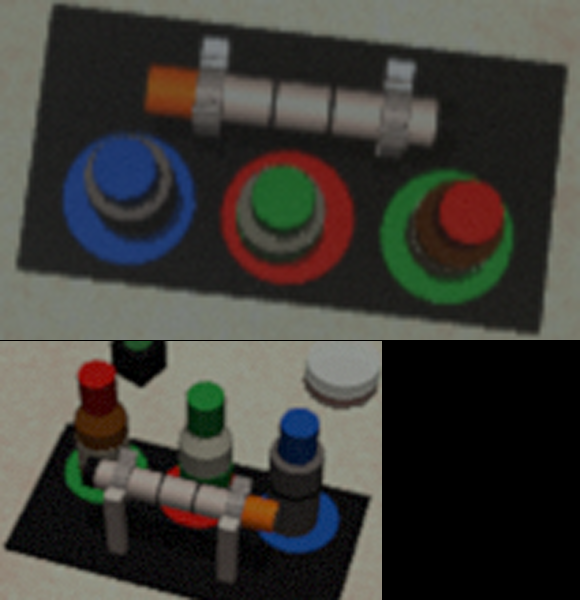

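The crop confirms the choice: blue-capped can, green-capped and red-capped bottles in front of the clipped torch, with all three pad rims visible.

```bash
python3 - <<'E'
from m import *
for nm,u,v in(('R',337.4,232.7),('G',290.5,229),('B',250.7,222)):
    p=onz('top',u,v,.117);print(nm,p,'scene proj',np.round(proj('scene',p)))
h=(('Rpad',(0,150,60),(8,255,255),(270,212,312,255)),('Gpad',(45,90,40),(85,255,255),(312,218,352,260)),('Bpad',(100,100,50),(125,255,255),(230,208,275,250)))
for nm,lo,hi,bx in h:
    b=[x for x in blobs(T,lo,hi,bx,30)]; pts=np.vstack([cv2.findNonZero(x[3]) for x in b]);c,r=cv2.minEnclosingCircle(pts);print(nm,c,r,onz('top',*c,.009))
# torch ends
print('torch ends', [onz('top',u,v,.062+.011) for u,v in((257,202.5),(329,211))])
xr=np.array([.993,-.119]);yr=np.array([.119,.993]);o=np.array([.6073,-.0194])
for k in(-76,0,76):print('pad pred',o-.045*xr+k/1000*yr)
print('torch',o, 'axis ends',o-.07*yr,o+.07*yr)
# V blocks
for b in blobs(T,(0,0,0),(180,255,50),(105,235,185,295),20):print('V',b[0],b[1],onz('top',*b[1],.03))
E
```

```text
R [ 0.5542 -0.0892  0.117 ] scene proj [245. 156.]
G [ 0.5601 -0.0098  0.117 ] scene proj [285. 164.]
B [0.5718 0.0578 0.117 ] scene proj [320. 174.]
Rpad (291.4666748046875, 233.93333435058594) 16.84514045715332 [ 0.5627 -0.014   0.009 ]
Gpad (331.31817626953125, 238.68182373046875) 17.136520385742188 [ 0.5541 -0.0894  0.009 ]
Bpad (251.6823272705078, 229.2237548828125) 16.935684204101562 [0.5713 0.0616 0.009 ]
torch ends [array([0.6125, 0.0493, 0.073 ]), array([ 0.5977, -0.0794,  0.073 ])]
pad pred [ 0.553571 -0.089513]
pad pred [ 0.562615 -0.014045]
pad pred [0.571659 0.061423]
torch [ 0.6073 -0.0194] axis ends [ 0.59897 -0.08891] [0.61563 0.05011]
V 218 [162.9 259.1] [0.5126 0.224  0.03  ]
V 241 [120.1 264.4] [0.5024 0.3029 0.03  ]
```

```bash
python3 -m jog '{"linear":[[24,-54,0],[24,-54,0],[24,-54,0],[24,-54,0],[24,-54,0],[24,-54,0],[24,-54,0],[24,-54,0],[24,-54,0],[24,-54,0],[24,-54,0],[24,-54,0]],"turn":[-1,-1,-1,-1,-1,-1,-1,-1,-1,-1,-1,-1]}' 0.65 40; python3 -m jog '{"linear":[[0,0,-30],[0,0,-30],[0,0,0],[0,0,0]],"turn":[-1,-1,-0.4,0]}'; python3 -c "
from h import *
s=sense();q=s['q'];print(s['tcp_pos'],np.degrees(q[0]-q[5]),s['tool_rot'],s['finger_gap']);snap('top','t1')"
```

```text
t: 1.6
tcp_pos: [0.5522, -0.0833, 0.4044]
tool_rot: [0.677, 0.736, -0.0, -0.0]
force: [0.2, 0.6, 0.3]
finger_gap: 0.649
gripper_force: 0.0
t: 2.1
tcp_pos: [0.5521, -0.0814, 0.3453]
tool_rot: [0.748, 0.663, 0.0, 0.0]
force: [0.2, 0.4, 0.0]
finger_gap: 0.649
gripper_force: 0.0
[ 0.55211695 -0.08137573  0.34534262] -6.909790594492087 [7.48428796e-01 6.63215005e-01 2.01537786e-04 3.92294973e-04] 0.6487153227914342
```

```bash
python3 -m jog '{"linear":[[2,-8,0],[0,0,-30],[0,0,-30],[0,0,-20],[0,0,-7],[0,0,0],[0,0,0]],"turn":[0,0,0,0,0,0,0]}'; python3 -c "
from h import *
a=snap('top','t2');b=snap('scene','s2');o=np.vstack([cv2.resize(a[180:270,270:390],(400,300)),cv2.resize(b[110:200,190:310],(400,300))]);cv2.imwrite('pics/c2.png',o[:,:,::-1])"
```

```text
t: 3.02
tcp_pos: [0.5543, -0.0896, 0.2588]
tool_rot: [0.749, 0.663, 0.001, 0.001]
force: [-0.7, -0.3, -0.7]
finger_gap: 0.651
gripper_force: 0.0
```

View pics/c2.png

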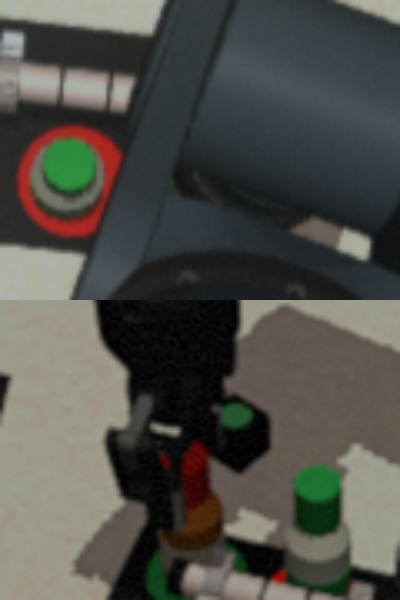

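Crop shows the red cap (190,475) between the fingers, the near finger partly hiding it as the view angle predicts. Gripping.

```bash
python3 -m jog '{"linear":[[0,0,0],[0,0,0],[0,0,0],[0,0,0],[0,0,0],[0,0,0]],"turn":[0,0,0,0,0,0]}' 0 40; python3 -m jog '{"linear":[[0,0,10],[0,0,20],[0,0,20],[0,0,0],[0,0,0]],"turn":[0,0,0,0,0]}'
```

```text
t: 3.88
tcp_pos: [0.554, -0.0895, 0.2583]
tool_rot: [0.749, 0.663, 0.0, 0.0]
force: [0.2, 0.1, 5.3]
finger_gap: 0.315
gripper_force: 39.4
t: 4.5
tcp_pos: [0.5534, -0.0893, 0.3071]
tool_rot: [0.749, 0.663, -0.0, -0.001]
force: [-0.4, 0.4, -1.6]
finger_gap: 0.318
gripper_force: 39.5
```

```bash
python3 -m jog '{"linear":[[4,-16,0],[8,-35,0],[8,-45,0],[8,-45,0],[8,-35,0],[5,-16,0],[0,0,0],[0,0,0]],"turn":[0,0,0,0,0,0,0,0]}'; python3 -m jog '{"linear":[[0,0,-20],[0,0,-20],[0,0,-10],[0,0,-4],[0,0,0],[0,0,0]],"turn":[0,0,0,0,0,0]}'
```

```text
t: 5.5
tcp_pos: [0.5944, -0.2801, 0.3071]
tool_rot: [0.749, 0.663, -0.0, -0.001]
force: [1.0, 0.4, -1.1]
finger_gap: 0.313
gripper_force: 39.6
t: 6.25
tcp_pos: [0.5951, -0.2816, 0.2544]
tool_rot: [0.749, 0.663, 0.0, 0.001]
force: [0.5, -0.6, -0.9]
finger_gap: 0.319
gripper_force: 39.6
```

```bash
python3 -m jog '{"linear":[[0,0,-1.5],[0,0,0],[0,0,0]],"turn":[0,0,0]}'; python3 -m jog '{"linear":[[0,0,0],[0,0,0],[0,0,0],[0,0,0],[0,0,20],[0,0,40],[0,0,20],[0,0,0],[0,0,0]],"turn":[0,0,0,0,0,0,0,0,0]}' 0.65
```

```text
t: 6.62
tcp_pos: [0.5948, -0.2815, 0.2523]
tool_rot: [0.749, 0.663, 0.0, 0.0]
force: [0.7, -1.0, -1.7]
finger_gap: 0.314
gripper_force: 39.6
t: 7.75
tcp_pos: [0.5945, -0.2812, 0.3321]
tool_rot: [0.749, 0.663, -0.0, -0.0]
force: [0.0, -0.2, -0.6]
finger_gap: 0.652
gripper_force: 0.0
```

```bash
python3 -m jog '{"linear":[[-3,23,0],[-6,45,0],[-6,45,0],[-6,45,0],[-6,45,0],[-5,45,0],[-2,23,0],[0,0,0],[0,0,0]],"turn":[0,0,0,0,0,0,0,0,0]}'; python3 -m jog '{"linear":[[0,0,-30],[0,0,-30],[0,0,-13],[0,0,0],[0,0,0]],"turn":[0,0,0,0,0]}'; python3 -m jog '{"linear":[[0,0,0],[0,0,0],[0,0,0],[0,0,0],[0,0,0],[0,0,0]],"turn":[0,0,0,0,0,0]}' 0 40; python3 -c "
from h import *
a=snap('top','t3');b=snap('scene','s3');o=np.vstack([cv2.resize(a[150:330,240:480],(400,300)),cv2.resize(b[110:215,120:330],(600,300))[:,200:]]);o=np.hstack([o,np.zeros((600,1,3),np.uint8)]);cv2.imwrite('pics/c3.png',o[:,:,::-1])"
```

```text
t: 8.88
tcp_pos: [0.5605, -0.0103, 0.3318]
tool_rot: [0.749, 0.663, -0.0, -0.0]
force: [-0.1, -0.1, 0.9]
finger_gap: 0.655
gripper_force: 0.0
t: 9.5
tcp_pos: [0.5613, -0.0109, 0.26]
tool_rot: [0.749, 0.663, 0.0, 0.001]
force: [0.3, -0.2, 0.2]
finger_gap: 0.648
gripper_force: 0.0
t: 10.25
tcp_pos: [0.561, -0.0104, 0.2602]
tool_rot: [0.749, 0.663, 0.0, 0.001]
force: [-1.2, 0.4, 5.4]
finger_gap: 0.315
gripper_force: 39.1
```

View pics/c3.png

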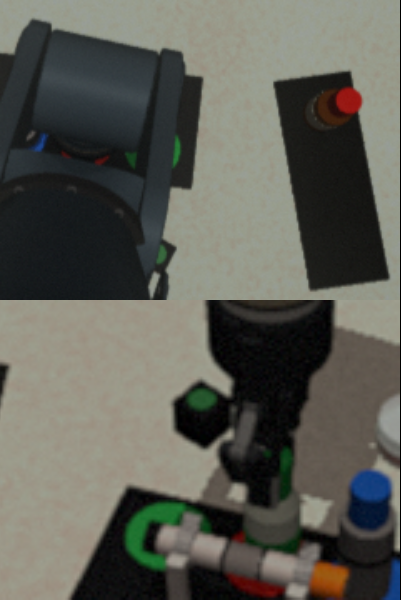

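The red bottle stands on the far end of the mat (325,107), the green cap is in the grip, and the torch is undisturbed.

```bash
python3 -m jog '{"linear":[[0,0,10],[0,0,20],[0,0,20],[-3,-23,0],[-6,-45,0],[-7,-48,0],[-7,-50,0],[-7,-48,0],[-6,-45,0],[-4,-23,0],[0,0,0],[0,0,0]],"turn":[0,0,0,0,0,0,0,0,0,0,0,0]}'; python3 -m jog '{"linear":[[0,0,-20],[0,0,-20],[0,0,-10],[0,0,-4],[0,0,-1.5],[0,0,0],[0,0,0]],"turn":[0,0,0,0,0,0,0]}'
```

```text
t: 11.85
tcp_pos: [0.5207, -0.291, 0.309]
tool_rot: [0.749, 0.663, 0.0, -0.001]
force: [-0.3, 1.8, -1.5]
finger_gap: 0.312
gripper_force: 39.6
t: 12.72
tcp_pos: [0.521, -0.2927, 0.2543]
tool_rot: [0.749, 0.663, 0.0, 0.001]
force: [-0.0, 1.6, 0.3]
finger_gap: 0.313
gripper_force: 39.8
```

```bash
python3 -m jog '{"linear":[[0,0,0],[0,0,0],[0,0,0],[0,0,0],[0,0,20],[0,0,40],[0,0,20],[0,0,0],[0,0,0]],"turn":[0,0,0,0,0,0,0,0,0]}' 0.65;  python3 -m jog '{"linear":[[3,20,0],[6,40,0],[7,50,0],[8,55,0],[8,55,0],[7,50,0],[6,40,0],[4,30,0],[2,10,0],[0,0,0],[0,0,0]],"turn":[0,0,0,0,0,0,0,0,0,0,0]}'
```

```text
t: 13.85
tcp_pos: [0.5204, -0.2921, 0.3328]
tool_rot: [0.749, 0.663, -0.0, -0.001]
force: [0.2, 0.7, 0.5]
finger_gap: 0.65
gripper_force: 0.0
t: 15.22
tcp_pos: [0.5717, 0.0567, 0.3334]
tool_rot: [0.749, 0.662, -0.0, -0.0]
force: [1.6, 0.0, 0.1]
finger_gap: 0.65
gripper_force: 0.0
```

```bash
python3 -m jog '{"linear":[[0,0,-30],[0,0,-30],[0,0,-13],[0,0,0],[0,0,0]],"turn":[0,0,0,0,0]}'; python3 -m jog '{"linear":[[0,0,0],[0,0,0],[0,0,0],[0,0,0],[0,0,0],[0,0,0]],"turn":[0,0,0,0,0,0]}' 0 40
```

```text
t: 15.85
tcp_pos: [0.5723, 0.0572, 0.2616]
tool_rot: [0.749, 0.663, 0.001, 0.001]
force: [-0.3, 0.5, 0.1]
finger_gap: 0.65
gripper_force: 0.0
t: 16.6
tcp_pos: [0.5722, 0.0576, 0.2618]
tool_rot: [0.749, 0.663, 0.001, 0.001]
force: [-0.1, -0.3, 4.8]
finger_gap: 0.316
gripper_force: 39.5
```

```bash
python3 -m jog '{"linear":[[0,0,10],[0,0,20],[0,0,20],[-8,-20,0],[-14,-40,0],[-18,-50,0],[-19,-55,0],[-19,-55,0],[-18,-51,0],[-15,-40,0],[-9,-32,0],[-5,-18,0]],"turn":[0,0,0,0,0,0,0,0,0,0,0,0]}'; python3 -m jog '{"linear":[[0,0,0],[0,0,0],[0,0,-20],[0,0,-20],[0,0,-10],[0,0,-4],[0,0,-2],[0,0,0],[0,0,0]],"turn":[0,0,0,0,0,0,0,0,0]}'
```

```text
t: 18.1
tcp_pos: [0.4451, -0.3053, 0.3099]
tool_rot: [0.75, 0.662, -0.0, -0.001]
force: [0.3, -0.5, -1.5]
finger_gap: 0.315
gripper_force: 39.6
t: 19.23
tcp_pos: [0.4469, -0.3031, 0.2558]
tool_rot: [0.749, 0.663, 0.0, 0.0]
force: [-1.0, 2.2, 5.5]
finger_gap: 0.318
gripper_force: 40.3
```

```bash
python3 -m jog '{"linear":[[0,0,0],[0,0,0],[0,0,0],[0,0,0],[0,0,20],[0,0,40],[0,0,20],[0,0,0],[0,0,0]],"turn":[0,0,0,0,0,0,0,0,0]}' 0.65;  python3 -m jog '{"linear":[[5,20,0],[16,30,0],[20,35,0],[20,35,0],[20,35,0],[20,35,0],[20,30,0],[16,25,0],[13,20,0],[8,15,0],[0,0,0],[0,0,0]],"turn":[0,0,0,0,0,0,0,0,0,0,0,0]}'; python3 -c "
from h import *
a=snap('top','t4');b=snap('scene','s4');o=np.vstack([cv2.resize(a[150:330,240:480],(400,300)),cv2.resize(b[110:220,120:340],(600,300))[:,:400]]);cv2.imwrite('pics/c4.png',o[:,:,::-1])"
```

```text
t: 20.35
tcp_pos: [0.4465, -0.3031, 0.3339]
tool_rot: [0.749, 0.663, -0.0, -0.001]
force: [-0.2, 0.1, -0.4]
finger_gap: 0.651
gripper_force: 0.0
t: 21.85
tcp_pos: [0.6043, -0.0236, 0.3343]
tool_rot: [0.749, 0.663, -0.001, -0.0]
force: [0.8, -0.2, 0.0]
finger_gap: 0.653
gripper_force: 0.0
```

View pics/c4.png

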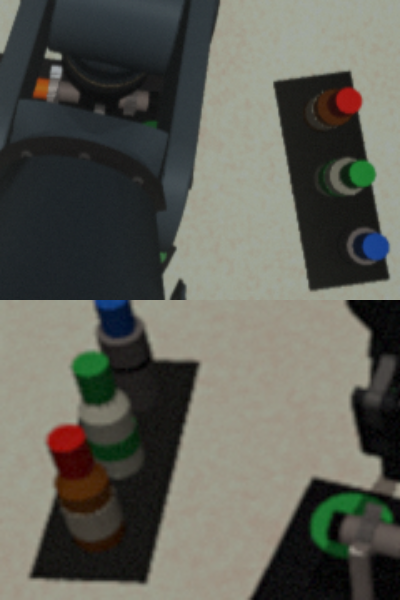

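All three containers stand on the mat: caps at (348,101), (362,173) and (375,247). I'll check the numbers, then descend over the torch.

```bash
python3 - <<'E'
from m import *
T=cv2.imread('pics/t4.png');a=np.radians(8.4);R=np.array([[np.cos(a),-np.sin(a)],[np.sin(a),np.cos(a)]])
for nm,lo,hi in(('R',(0,170,90),(7,255,255)),('G',(45,120,60),(80,255,255)),('B',(100,120,70),(125,255,255))):
    b=big(blobs(T,lo,hi,(400,180,490,330)));p=onz('top',*b[1],.111);print(nm,b[0],p,R.T@(p[:2]-[.521,-.2918]))
E
python3 -m jog '{"linear":[[3,4,-30],[0,0,-30],[0,0,-30],[0,0,-20],[0,0,-7],[0,0,0],[0,0,0]],"turn":[0,0,0,0,0,0,0]}'; python3 -c "
from h import *
a=snap('top','t5');b=snap('scene','s5');o=np.vstack([cv2.resize(a[160:260,220:380],(480,300)),cv2.resize(b[150:250,210:370],(480,300))]);cv2.imwrite('pics/c5.png',o[:,:,::-1])"
```

```text
R 190 [ 0.5949 -0.2805  0.111 ] [0.07475796 0.00038324]
G 202 [ 0.5203 -0.2912  0.111 ] [-0.00060484  0.00069582]
B 208 [ 0.4468 -0.3018  0.111 ] [-0.07486484  0.00094664]
t: 22.82
tcp_pos: [0.6082, -0.0197, 0.2187]
tool_rot: [0.749, 0.663, 0.001, 0.001]
force: [-0.1, -0.7, -0.5]
finger_gap: 0.651
gripper_force: 0.0
```

View pics/c5.png

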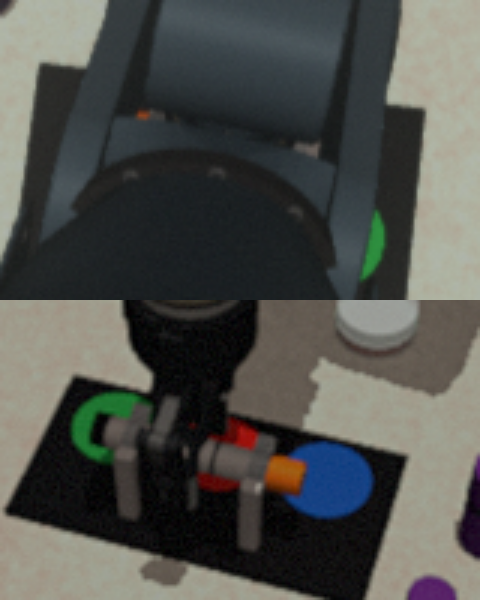

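Containers are within 1 mm of their slots on the mat, and the fingers straddle the torch between the clips around (180,450). Gripping and pulling.

```bash
python3 -m jog '{"linear":[[0,0,-1.5],[0,0,0],[0,0,0],[0,0,0],[0,0,0],[0,0,0],[0,0,0]],"turn":[0,0,0,0,0,0,0]}' 0 60; python3 -m jog '{"linear":[[-5,0.6,0],[-5,0.6,0],[-5,0.6,0],[-5,0.6,0],[-7,0.8,0],[-7,0.8,0],[-10,1.2,0],[-10,1.2,0],[0,0,0],[0,0,0]],"turn":[0,0,0,0,0,0,0,0,0,0]}'
```

```text
t: 23.8
tcp_pos: [0.6078, -0.0194, 0.2164]
tool_rot: [0.749, 0.663, 0.0, -0.0]
force: [-1.8, 0.4, 3.8]
finger_gap: 0.237
gripper_force: 58.5
t: 25.05
tcp_pos: [0.5541, -0.0131, 0.2164]
tool_rot: [0.749, 0.663, 0.0, 0.0]
force: [-0.1, 0.4, -0.6]
finger_gap: 0.232
gripper_force: 58.7
```

```bash
python3 -m jog '{"linear":[[0,0,20],[0,0,40],[0,0,40],[0,0,20],[-3,20,0],[-6,38,0],[-8,45,0],[-8,50,0],[-8,50,0],[-7,42,0],[-5,25,0],[-2,7,0]],"turn":[0,0,0,0,0,0,0.8,1,1,0,0,0]}'; python3 -m jog '{"linear":[[0,0,0],[0,0,0],[0,0,0]],"turn":[0,0,0]}'; python3 -c "
from h import *
a=snap('top','t6');b=snap('scene','s6');o=np.vstack([cv2.resize(a[200:320,60:220],(400,300)),cv2.resize(b[120:240,340:500],(400,300))]);cv2.imwrite('pics/c6.png',o[:,:,::-1])"
```

```text
t: 26.55
tcp_pos: [0.5052, 0.2662, 0.3347]
tool_rot: [0.661, 0.75, -0.001, -0.001]
force: [0.2, 0.0, -1.5]
finger_gap: 0.235
gripper_force: 58.8
t: 26.92
tcp_pos: [0.5071, 0.263, 0.3361]
tool_rot: [0.663, 0.749, -0.0, 0.0]
force: [0.2, -1.0, -0.4]
finger_gap: 0.235
gripper_force: 58.8
```

View pics/c6.png

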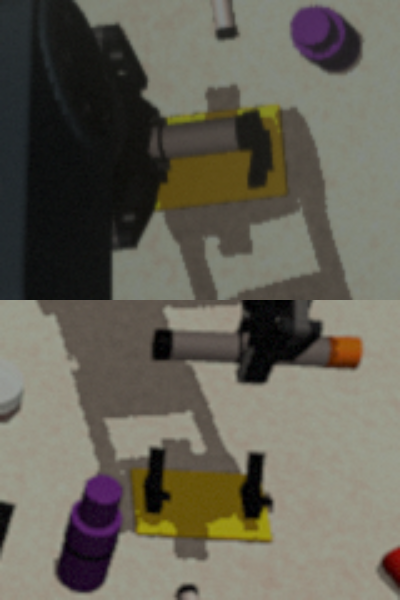

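Torch hangs over the cradle, black end at crop (152,345) and orange end at (361,352). I'll check its lengthways centring.

```bash
python3 - <<'E'
from m import *
a=onz('scene',340+153/2.5,120+45/2.5,.181);b=onz('scene',340+361/2.5,120+52/2.5,.181);print(a,b,(a+b)/2,np.linalg.norm(a-b))
E
```

```text
[0.5173 0.1926 0.181 ] [0.4968 0.337  0.181 ] [0.50705 0.2648  0.181  ] 0.14584790022485755
```

```bash
python3 -m jog '{"linear":[[0,1,-30],[0,0,-35],[0,0,-35],[0,0,-25],[0,0,-12],[0,0,-5],[0,0,-2],[0,0,-1],[0,0,0],[0,0,0]],"turn":[0,0,0,0,0,0,0,0,0,0]}'
```

```text
t: 28.28
tcp_pos: [0.5069, 0.265, 0.1917]
tool_rot: [0.662, 0.749, 0.0, 0.0]
force: [0.3, 0.1, -1.2]
finger_gap: 0.235
gripper_force: 58.8
```

```bash
python3 -m jog '{"linear":[[0,0,-1],[0,0,-0.5],[0,0,0],[0,0,0]],"turn":[0,0,0,0]}'; python3 -m jog '{"linear":[[0,0,0],[0,0,0],[0,0,0],[0,0,0],[0,0,0],[0,0,0],[0,0,20],[0,0,40],[0,0,50],[0,0,40],[0,0,0],[0,0,0]],"turn":[0,0,0,0,0,0,0,0,0,0,0,0]}' 0.65
```

```text
t: 28.78
tcp_pos: [0.5071, 0.2651, 0.1904]
tool_rot: [0.663, 0.749, 0.001, 0.0]
force: [0.2, -0.9, 6.3]
finger_gap: 0.238
gripper_force: 59.4
t: 30.28
tcp_pos: [0.5063, 0.2648, 0.3393]
tool_rot: [0.662, 0.749, -0.0, -0.0]
force: [-0.4, 0.2, 0.5]
finger_gap: 0.65
gripper_force: 0.0
```

```bash
python3 -m jog '{"linear":[[-3,-20,0],[-3,-40,0],[-3,-50,0],[-3,-55,0],[-3,-55,0],[-3,-55,0],[-3,-55,0],[-3,-55,0],[-3,-55,0],[-4,-50,0],[0,-40,0],[0,-20,0]],"turn":[0,0,0,0,-1,-1,-0.8,0,0,0,0,0]}'; python3 -c "
from h import *
a=snap('top','t7');b=snap('scene','s7');o=np.vstack([cv2.resize(a[200:320,60:220],(400,300)),cv2.resize(b[140:260,360:520],(400,300))]);cv2.imwrite('pics/c7.png',o[:,:,::-1])"
```

```text
t: 31.78
tcp_pos: [0.4745, -0.2874, 0.3384]
tool_rot: [0.75, 0.662, -0.0, -0.001]
force: [0.2, -0.3, -0.0]
finger_gap: 0.65
gripper_force: 0.0
```

View pics/c7.png

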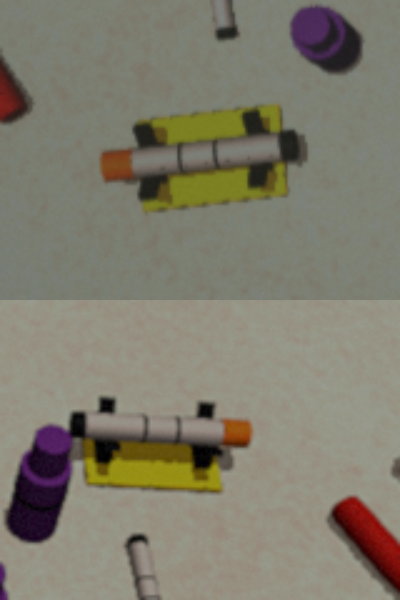

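The torch lies in both V-blocks and is roughly centred (top crop ends at 102 and 298). Next is the blue can.

```bash
python3 -m jog '{"linear":[[-14,-7,0],[-14,-7,0],[0,0,0],[0,0,0],[0,0,0]],"turn":[0,0,0,0,0]}'
```

```text
t: 32.5
tcp_pos: [0.4481, -0.2987, 0.3399]
tool_rot: [0.749, 0.663, 0.0, 0.0]
force: [0.1, 0.4, -0.0]
finger_gap: 0.649
gripper_force: 0.0
```

```bash
python3 -m jog '{"linear":[[-1.5,-4,-20],[0,0,-30],[0,0,-20],[0,0,-13],[0,0,0],[0,0,0]],"turn":[0,0,0,0,0,0]}';python3 -m jog '{"linear":[[0,0,0],[0,0,0],[0,0,0],[0,0,0],[0,0,0],[0,0,0],[0,0,10],[0,0,20],[0,0,25],[0,0,0],[0,0,0]],"turn":[0,0,0,0,0,0,0,0,0,0,0]}' 0 40
```

```text
t: 33.25
tcp_pos: [0.4466, -0.3032, 0.2573]
tool_rot: [0.749, 0.663, 0.0, 0.001]
force: [0.4, -0.1, -0.1]
finger_gap: 0.645
gripper_force: 0.0
t: 34.62
tcp_pos: [0.4459, -0.3027, 0.3111]
tool_rot: [0.749, 0.663, -0.0, -0.001]
force: [0.1, -0.3, -1.4]
finger_gap: 0.317
gripper_force: 39.6
```

```bash
python3 -m jog '{"linear":[[7,20,0],[14,40,0],[18,52,0],[19,55,0],[19,55,0],[18,52,0],[14,42,0],[10,30,0],[6,18,0],[0,0,0],[0,0,0],[0,0,0]],"turn":[0,0,0,0,0,0,0,0,0,0,0,0]}'
```

```text
t: 36.12
tcp_pos: [0.5711, 0.0598, 0.3116]
tool_rot: [0.749, 0.662, -0.0, -0.0]
force: [-0.2, -0.8, -0.6]
finger_gap: 0.313
gripper_force: 39.6
```

```bash
python3 -m jog '{"linear":[[0,1.5,-20],[0,0,-15],[0,0,-8],[0,0,-4],[0,0,-1],[0,0,0],[0,0,0]],"turn":[0,0,0,0,0,0,0]}'
```

```text
t: 37.0
tcp_pos: [0.5714, 0.0626, 0.2641]
tool_rot: [0.749, 0.663, 0.0, 0.0]
force: [-1.1, 0.1, -2.6]
finger_gap: 0.314
gripper_force: 39.7
```

```bash
python3 -m jog '{"linear":[[0,0,-1.2],[0,0,0],[0,0,0]],"turn":[0,0,0]}'; python3 -m jog '{"linear":[[0,0,0],[0,0,0],[0,0,0],[0,0,0],[0,0,20],[0,0,40],[0,0,20],[0,0,0]],"turn":[0,0,0,0,0,0,0,0]}' 0.65;  python3 -m jog '{"linear":[[2,-20,0],[3,-40,0],[3,-50,0],[4,-54,0],[3,-54,0],[3,-50,0],[3,-40,0],[2,-25,0],[1,-10,0],[0,0,0],[0,0,0]],"turn":[0,0,0,0,0,0,0,0,0,0,0]}'
```

```text
t: 37.38
tcp_pos: [0.5716, 0.0625, 0.2636]
tool_rot: [0.749, 0.663, 0.001, 0.001]
force: [-0.8, 1.2, 6.3]
finger_gap: 0.312
gripper_force: 40.2
t: 38.38
tcp_pos: [0.5718, 0.0625, 0.3441]
tool_rot: [0.749, 0.663, 0.001, 0.001]
force: [-0.6, 0.5, -0.5]
finger_gap: 0.652
gripper_force: 0.0
t: 39.75
tcp_pos: [0.5953, -0.279, 0.3423]
tool_rot: [0.748, 0.663, 0.0, -0.001]
force: [-1.0, 0.2, 0.9]
finger_gap: 0.65
gripper_force: 0.0
```

```bash
python3 -m jog '{"linear":[[0,-2,-30],[0,0,-30],[0,0,-20],[0,0,-8],[0,0,0],[0,0,0]],"turn":[0,0,0,0,0,0]}';python3 -m jog '{"linear":[[0,0,0],[0,0,0],[0,0,0],[0,0,0],[0,0,0],[0,0,0],[0,0,10],[0,0,20],[0,0,25],[0,0,0],[0,0,0]],"turn":[0,0,0,0,0,0,0,0,0,0,0]}' 0 40
```

```text
t: 40.5
tcp_pos: [0.5958, -0.2827, 0.2556]
tool_rot: [0.749, 0.663, 0.0, 0.001]
force: [-0.4, -0.8, -0.6]
finger_gap: 0.651
gripper_force: 0.0
t: 41.88
tcp_pos: [0.595, -0.2823, 0.3094]
tool_rot: [0.749, 0.663, -0.0, -0.0]
force: [0.2, 0.5, -1.7]
finger_gap: 0.316
gripper_force: 39.5
```

```bash
python3 -m jog '{"linear":[[-3,20,0],[-5,40,0],[-6,50,0],[-6,54,0],[-5,44,0],[-4,35,0],[-3,24,0],[0,0,0],[0,0,0],[0,0,0]],"turn":[0,0,0,0,0,0,0,0,0,0]}'
```

```text
t: 43.12
tcp_pos: [0.5634, -0.0162, 0.3093]
tool_rot: [0.749, 0.662, -0.0, -0.0]
force: [0.2, -0.9, -2.0]
finger_gap: 0.317
gripper_force: 39.5
```

```bash
python3 -m jog '{"linear":[[-0.5,1,-20],[0,0,-15],[0,0,-8],[0,0,-4],[0,0,-1],[0,0,0],[0,0,0]],"turn":[0,0,0,0,0,0,0]}'; python3 -m jog '{"linear":[[0,0,-0.5],[0,0,0],[0,0,0]],"turn":[0,0,0]}'
```

```text
t: 44.0
tcp_pos: [0.563, -0.0145, 0.2619]
tool_rot: [0.749, 0.663, 0.0, 0.0]
force: [-0.1, -0.3, -0.9]
finger_gap: 0.314
gripper_force: 39.6
t: 44.38
tcp_pos: [0.5629, -0.0145, 0.2615]
tool_rot: [0.749, 0.663, 0.0, 0.0]
force: [-0.3, -0.7, 3.5]
finger_gap: 0.314
gripper_force: 39.9
```

```bash
python3 -m jog '{"linear":[[0,0,0],[0,0,0],[0,0,0],[0,0,0],[0,0,20],[0,0,40],[0,0,20],[0,0,0]],"turn":[0,0,0,0,0,0,0,0]}' 0.65;  python3 -m jog '{"linear":[[-3,-20,0],[-6,-40,0],[-8,-50,0],[-8,-54,0],[-8,-50,0],[-5,-40,0],[-4,-25,0],[0,0,0],[0,0,0],[0,0,0]],"turn":[0,0,0,0,0,0,0,0,0,0]}'
```

```text
t: 45.38
tcp_pos: [0.5633, -0.0146, 0.3426]
tool_rot: [0.749, 0.663, 0.001, 0.002]
force: [0.1, -0.2, -0.2]
finger_gap: 0.65
gripper_force: 0.0
t: 46.62
tcp_pos: [0.5207, -0.2924, 0.3405]
tool_rot: [0.748, 0.663, -0.0, -0.001]
force: [0.2, 0.5, 0.5]
finger_gap: 0.649
gripper_force: 0.0
```

```bash
python3 -m jog '{"linear":[[0,0,-30],[0,0,-30],[0,0,-18],[0,0,-7],[0,0,0],[0,0,0]],"turn":[0,0,0,0,0,0]}';python3 -m jog '{"linear":[[0,0,0],[0,0,0],[0,0,0],[0,0,0],[0,0,0],[0,0,0],[0,0,10],[0,0,20],[0,0,25],[0,0,0],[0,0,0]],"turn":[0,0,0,0,0,0,0,0,0,0,0]}' 0 40; python3 -m jog '{"linear":[[2,20,0],[6,40,0],[8,46,0],[8,42,0],[6,35,0],[4,20,0],[0,0,0],[0,0,0],[0,0,0]],"turn":[0,0,0,0,0,0,0,0,0]}'
```

```text
t: 47.38
tcp_pos: [0.5212, -0.2937, 0.257]
tool_rot: [0.749, 0.663, 0.0, 0.001]
force: [-0.2, -0.3, 0.6]
finger_gap: 0.654
gripper_force: 0.0
t: 48.75
tcp_pos: [0.5204, -0.2932, 0.3103]
tool_rot: [0.749, 0.663, -0.0, -0.001]
force: [-1.0, 0.4, -2.2]
finger_gap: 0.311
gripper_force: 39.5
t: 49.88
tcp_pos: [0.5548, -0.0917, 0.3109]
tool_rot: [0.749, 0.662, -0.0, 0.0]
force: [0.3, -0.1, -2.3]
finger_gap: 0.316
gripper_force: 39.5
```

```bash
python3 -m jog '{"linear":[[-0.5,1,-20],[0,0,-15],[0,0,-8],[0,0,-4],[0,0,-1],[0,0,-0.5],[0,0,0],[0,0,0]],"turn":[0,0,0,0,0,0,0,0]}'
```

```text
t: 50.88
tcp_pos: [0.5544, -0.0895, 0.2629]
tool_rot: [0.749, 0.663, 0.0, 0.0]
force: [-0.6, 0.2, -0.1]
finger_gap: 0.315
gripper_force: 39.6
```

```bash
python3 -m jog '{"linear":[[0,0,-0.5],[0,0,0],[0,0,0]],"turn":[0,0,0]}'; python3 -m jog '{"linear":[[0,0,0],[0,0,0],[0,0,0],[0,0,0],[0,0,20],[0,0,40],[0,0,40],[0,0,0]],"turn":[0,0,0,0,0,0,0,0]}' 0.65;  python3 -m jog '{"linear":[[-5,-40,0],[-5,-50,0],[-5,-50,0],[-5,-50,0],[-5,-30,0],[0,0,0],[0,0,0],[0,0,0]],"turn":[0,0,0,0,0,0,0,0]}'; python3 - <<'E'
from m import *
snap('top','t8');snap('scene','s8');T=cv2.imread('pics/t8.png');S=cv2.imread('pics/s8.png')
cv2.imwrite('pics/c8.png',np.vstack([cv2.resize(T[170:290,100:380],(700,300)),cv2.resize(S[130:250,200:480],(700,300))]))
E
```

```text
t: 51.25
tcp_pos: [0.5544, -0.0896, 0.2629]
tool_rot: [0.749, 0.663, 0.0, 0.0]
force: [-1.5, 0.4, 5.8]
finger_gap: 0.315
gripper_force: 40.2
t: 52.25
tcp_pos: [0.5553, -0.0898, 0.3653]
tool_rot: [0.749, 0.663, 0.002, 0.003]
force: [0.4, -0.3, -0.6]
finger_gap: 0.647
gripper_force: 0.0
t: 53.25
tcp_pos: [0.5294, -0.3081, 0.3616]
tool_rot: [0.748, 0.663, 0.0, -0.001]
force: [0.1, -0.0, 0.3]
finger_gap: 0.653
gripper_force: 0.0
```

View pics/c8.png

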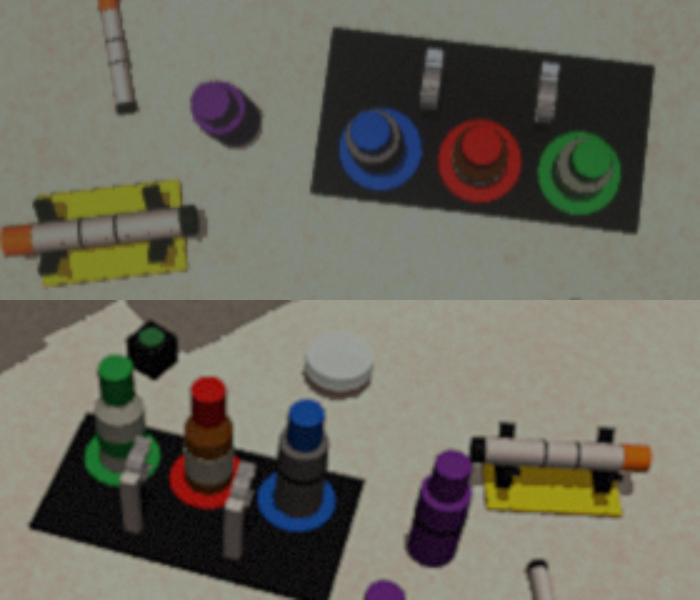

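```bash
python3 - <<'E'
from h import *
for n,c,p in(('B',(369,132),(.5715,.0615)),('R',(484,144),(.5627,-.014)),('G',(591,160),(.554,-.0895))):
    q=onz('top',100+c[0]/2.5,170+c[1]/2.5,.117);print(n,q,np.round((q[:2]-p)*1000,1))
E
```

```text
B [0.5704 0.0631 0.117 ] [-1.1  1.6]
R [ 0.5626 -0.0151  0.117 ] [-0.1 -1.1]
G [ 0.552  -0.0875  0.117 ] [-2.  2.]
```

Each container sits on the pad of its own colour within 3 mm. The torch is in the cradle and the arm is clear.

```bash
python3 -c "
from station import *
print(sign_off())"
```

```text
the job is handed in; nothing more can be done
None
```

I handed the job in at about 53 s: the torch is in the cradle's V-blocks, each container is within about 3 mm of the centre of its own-colour pad, and the arm is clear; the sign-off returned no verdict.

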